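Clamp the dial thermometer in its check block

ROBOT

A 7-joint arm with a two-finger parallel gripper is mounted at the origin on the work surface. World frame = base frame: x ahead of the robot, y to its left, z up, the work surface at z = 0. Lengths are in m, angles in rad, forces in N, time in s.
With the tool pointing down it reaches from about 0.4 to 0.85 m from the base axis. Payload 6.9 kg.
Tool frame: the origin (TCP) lies at the very end of the fingers, on their centre line; the grasp point (between the pads) lies 19 mm behind it; z points along the fingers, y is the line along which they close (so a half turn about z gives the same grasp; the last joint's range is limited). The gripper opens to 85 mm and grips with 20 to 120 N. Pads are 22 mm wide; open, the fingers measure 114 mm over their backs; the gripper's body (76 mm by 85 mm) begins 54 mm behind the grasp point. The pads swing forward as they close: fully open they stand 13 mm farther back than shut.
Start: joints at [-1.014, 0.507, -0.238, 1.5, 0.126, 1.149, -0.155], TCP at [0.272, 0.563, 0.231] pointing down, gripper open.
Joint ranges: [-3.08, 3.08], [-0.24, 2.05], [-1.43, 1.35], [0, 2.5], [-1.52, 4.66], [0.17, 1.96], [-2.89, 2.89]. Speed limits (rad/s): [2.39, 2.39, 3.14, 3.14, 3.14, 3.14, 3.14].

INTERFACE

Orientations are given as [roll, pitch, yaw] about the fixed x, y, z axes, in that order (R = Rz(yaw) Ry(pitch) Rx(roll)).
In Python, from bench import arm, gripper_open, grasp, capture, job, recognise gives the robot as it stands. Calls block until the motion is done:
- arm.move_to(position, orientation): joint-space move of the TCP to a pose.
- arm.movel(position, frame=None, max_speed=0.15, until_force=None): straight line of the TCP; frame=None keeps the orientation; max_speed is the mean speed in m/s. With until_force (N) it stops when the force on the tool has changed by that much, and returns True; else False.
- arm.goto_joints(angles): joint-space move.
- gripper_open() and grasp(grasp_force=None): open the fingers fully, or close them until they stop; grasp_force is the grip in N (None keeps the last).
- arm.pause(seconds).
- arm.ik(position, orientation): joint angles nearest the present ones, or None.
- capture(name): name is "scene" or "side" or "wrist"; returns a dict with "frame" (384x512x3 uint8, red, green, blue), "depth" (384x512 float32, m along the optical axis (not along the pixel's ray), 0 where there is no reading), "camera_matrix" (3x3 intrinsics, pixels), "camera_from_world" (4x4, takes a point from world to camera coordinates). Camera axes: x right, y up, looking along -z (the intrinsics and any distortion apply to the point x, -y, -z); pixel columns grow to the right and rows downward; lengths in m; the calibration is good to about 2 mm. A picture is of the moment at which its call begins.
A pose or a line that the arm cannot do raises arm.Unreachable and nothing moves.
- job.hand_in(): hands the job in; it is judged then, once.
Trained networks look in the newest picture that a camera, given by its name, has taken for a name from the list of things; names that differ only in an ending like _2 or _b are one class to them, and where a whole thing is asked for, a point or a joint stands for the part that bears it (a point fixed in the world has none). Each returns a list of dicts, best first, with "score" (0 to 1); they miss things now and then, are a little off and sometimes report something else, mostly with a low value. They report only what shows in the picture. A call takes as long as a camera call. They do not tell look-alikes from the thing itself.
- recognise(camera, name): "location" ([x, y, z] in m, in the coordinates of the camera as it stood for that picture, good to about 4 mm: the middle of the surface that is visible of it).
Readings, each from a call of its own:
- arm.read_time_s(): time.
- arm.read_q(): joint angles.
- arm.read_joint_vel(): joint speeds.
- arm.read_joint_torque(): joint torques, N m.
- arm.read_tool_pos(): TCP position.
- arm.read_eef_rot(): TCP orientation.
- arm.read_contact_force(): force on the tool from outside, world axes, zero at the start.
- arm.read_ft_torque(): the same for the moment, N m.
- arm.read_gripper_width(): finger opening in m.
- arm.read_grasp_force(): force on a finger pad.
Only numpy, scipy, OpenCV 4.12 (cv2) and the standard library are available. Lean on these libraries where they do the work, as an engineer would, in place of code of your own. Each camera call takes 0.05 s, during which the arm holds its last target. There are 200 camera calls.

TASK

Two clamp blocks stand on the bakery bench for the daily thermometer check. Swing the clamp lever of the block that holds the round dial thermometer fully down, so that it is shut, leaving the thermometer standing in its socket. Leave the lever of the other block, which holds the probe with the T-shaped grip, as it is.

Things in the scene. Friction and masses are not known exactly. Their poses are not given: they have to be found in the camera images.
- test_block: Fixed clamp block that holds the dial thermometer: aluminium, 100 (x) x 64 (y) x 45 mm high. Origin: centre of underside, below the socket; z up; yaw varies to 0.4 rad. Lever hinge line: along block y at x +42, z 56 mm. The lever swings beside the block, centre line at y -45 mm; only bench lies under it. A 26 mm jaw on the hinge shaft comes down over the edge of the thermometer's collar.
- clamp_lever (a joint): Angle of test_block's lever, rad: 0 = shut (level, pointing to block -x, firm stop), pi/2 = upright, 1.75 = open stop; starts at 0.9 to 1.5. Steel arm 9 mm wide, 8 thick; from 70 to 120 mm from the hinge a black handle 18 mm wide (along y), 10 thick. Friction (0.1 N m, about 1 N at the handle) holds it where it is left; no spring or latch.
- thermometer: Dial thermometer, loose in test_block's socket: round dial 48 mm across, 14 thick, facing up, its top 102 mm above the bench; neck 12 mm; collar 48 mm across, 5 thick, resting on the block's top; 10 mm stem, 36 mm deep in the socket. Origin: centre of the collar's underside, 45 mm above the bench in the middle of the block's top; z up along the stem.
- other_handle (a point): Middle of the black handle of the other block's lever, 95 mm from its hinge. That block is alike but holds a probe with a T-shaped black grip 60 mm long; its lever also starts open and must stay as it is.
There are look-alikes about, which are no part of the job. What is shaped like the test_block but purple is not meant.

How it is judged:
At the end, for the whole second after the job is handed in: The dial thermometer's block has its lever within 0.175 rad (10 degrees) of level; the thermometer is seated (within 12 mm of the middle, raised under 12 mm, tilted under 0.2 rad) and at rest (under 0.03 m/s); the other lever's handle is within 20 mm of its start (value of joint clamp_lever below 0.175 rad and horizontal distance between thermometer and test_block below 0.012 m and z of thermometer in the frame of test_block below 0.057 m and angle between thermometer's own z axis and vertical below 0.2 rad and linear speed of thermometer below 0.03 m/s and distance of other_handle from where it was at the start of the episode below 0.02 m); the robot touches nothing.
It fails at once if the other block's lever is moved (its handle by more than 20 mm) (distance of other_handle from where it was at the start of the episode above 0.02 m).
It also fails if it takes over 32 s, if anything falls off the work surface, if the arm or the gripper's body presses on something with over 40 N, if the wrist force passes 120 N, or if a joint passes its speed limit or range.

## Working session

There is one attempt and no reset: what is moved stays moved. The work goes in short steps, each a Python script; the robot and the scene stay as the last script left them, time stands still between calls to the robot, and variables do not carry over. Pictures are saved under pics/ and viewed, at most 10 in all, crops included, and the job is handed in when it is done.

```bash
mkdir -p pics; cat > h.py <<'E'
import numpy as np, cv2
from bench import arm, gripper_open, grasp, capture, job, recognise
def towld(c,p):
    T=np.linalg.inv(c["camera_from_world"]); p=np.atleast_2d(p); return p@T[:3,:3].T+T[:3,3]
def cloud(c):
    d=c["depth"];K=c["camera_matrix"];v,u=np.mgrid[:d.shape[0],:d.shape[1]]
    P=np.stack([(u-K[0,2])/K[0,0]*d,-(v-K[1,2])/K[1,1]*d,-d],-1)
    return towld(c,P.reshape(-1,3)).reshape(P.shape)
E
python3 - <<'E'
from h import *
ims=[]
for n in("scene","side"):
    c=capture(n); ims.append(cv2.cvtColor(c["frame"],cv2.COLOR_RGB2BGR)); np.savez(f"pics/{n}.npz",**c)
    for t in("test_block","clamp_lever","thermometer","other_handle"):
        for r in recognise(n,t): 
            cp=np.array(r["location"]);K=c["camera_matrix"]
            print(n,t,round(r["score"],2),towld(c,cp).round(3)[0],(K@np.array([cp[0],-cp[1],-cp[2]])/-cp[2])[:2].round())
    cv2.imwrite(f"pics/{n}.png",cv2.resize(ims[-1],(800,600)))
print(arm.read_time_s())
E
```

```text
scene test_block 0.62 [0.538 0.123 0.048] [292. 198.]
scene test_block 0.56 [0.553 0.3   0.047] [367. 190.]
scene clamp_lever 0.74 [0.558 0.272 0.057] [358. 190.]
scene thermometer 0.56 [0.505 0.137 0.097] [295. 172.]
scene other_handle 0.58 [ 0.553 -0.241  0.093] [121. 217.]
side test_block 0.91 [0.529 0.286 0.043] [188. 155.]
side test_block 0.76 [0.497 0.111 0.039] [217. 195.]
side clamp_lever 0.76 [0.526 0.268 0.064] [190. 151.]
side clamp_lever 0.7 [0.516 0.087 0.113] [230. 168.]
side thermometer 0.77 [0.502 0.139 0.094] [211. 167.]
side other_handle 0.93 [ 0.527 -0.245  0.115] [360. 258.]
0.5
```

View pics/scene.png

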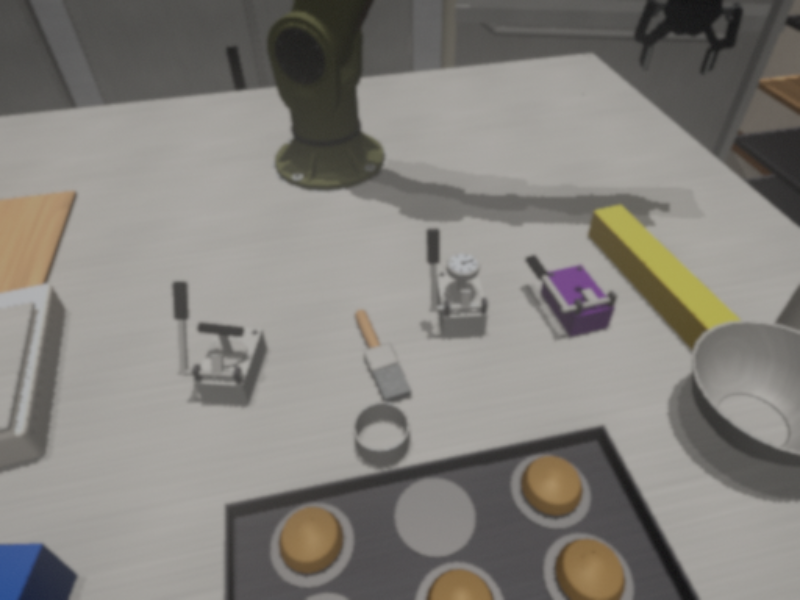

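View pics/side.png

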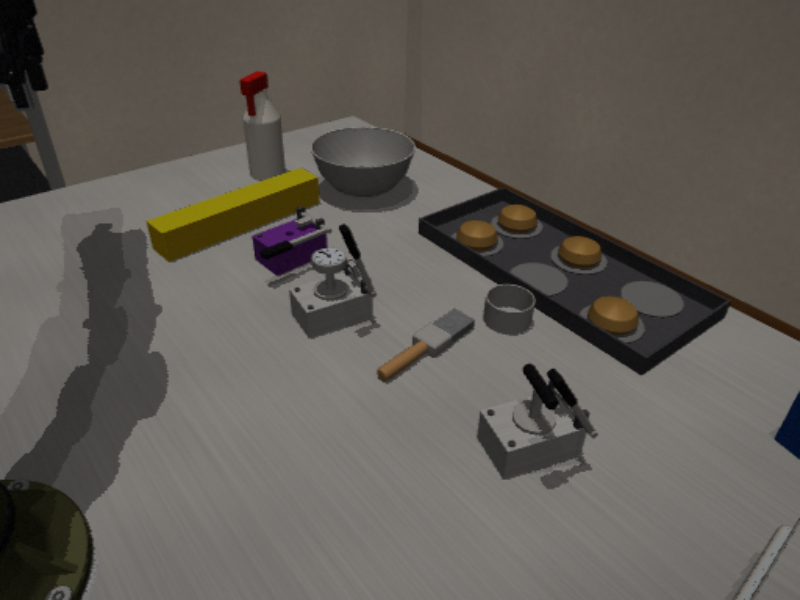

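The scene picture shows the dial thermometer block at (460,300) of 800x600, with its open lever on the left and handle at (433,245). The T-grip block is at (225,355) and the purple look-alike at (580,300). The network's thermometer reports (about 0.50, 0.138, 0.095) fit the dial height. Next I fit the block's yaw and lever from depth, then take a close look.

```bash
cat >> h.py <<'E'
def fit(c,th):
    P=cloud(c).reshape(-1,3);f=c["frame"].reshape(-1,3).astype(int)
    ok=(c["depth"].ravel()>0)&(np.hypot(*(P[:,:2]-th).T)<0.13); P=P[ok];f=f[ok]
    pur=(f.max(1)-f.min(1))>40
    dial=P[(abs(P[:,2]-.100)<.005)&(np.hypot(*(P[:,:2]-th).T)<.03)&~pur]
    top=P[(abs(P[:,2]-.045)<.004)&(np.hypot(*(P[:,:2]-th).T)<.065)&~pur]
    r=cv2.minAreaRect((top[:,:2]*1000).astype(np.float32))
    hd=P[(f.max(1)<60)&(P[:,2]>.085)]
    print("dial",len(dial),((dial[:,:2].max(0)+dial[:,:2].min(0))/2).round(4),"top",len(top),[np.round(x,1) for x in r],"handle",len(hd), hd.mean(0).round(4) if len(hd) else 0,hd.min(0).round(3) if len(hd) else 0,hd.max(0).round(3) if len(hd) else 0)
    return top,hd
E
python3 - <<'E'
from h import *
for n in("scene","side"): fit(dict(np.load(f"pics/{n}.npz")),np.array([.503,.138]))
grasp(30)
arm.move_to([.44,.10,.36],[np.pi,0,0])
c=capture("wrist"); np.savez("pics/w.npz",**c)
cv2.imwrite("pics/w.png",cv2.cvtColor(c["frame"],cv2.COLOR_RGB2BGR))
for t in("test_block","clamp_lever","thermometer"):
    for r in recognise("wrist",t): print(t,round(r["score"],2),towld(c,r["location"]).round(3)[0])
fit(c,np.array([.503,.138]))
print(arm.read_time_s(),arm.read_gripper_width())
E
```

```text
dial 269 [0.5037 0.1402] top 367 [array([502.1, 140.6]), array([ 64.1, 103.2]), np.float64(81.6)] handle 0 0 0 0
dial 263 [0.5006 0.139 ] top 592 [array([498.9, 140.4]), array([69.5, 96.3]), np.float64(81.5)] handle 275 [0.5009 0.1025 0.1226] [0.477 0.083 0.086] [0.525 0.156 0.17 ]
test_block 0.91 [0.535 0.304 0.044]
test_block 0.77 [0.516 0.125 0.044]
clamp_lever 0.94 [0.521 0.099 0.103]
clamp_lever 0.57 [0.552 0.275 0.058]
thermometer 0.69 [0.498 0.134 0.109]
dial 1344 [0.5017 0.1404] top 1917 [array([501.4, 140.1]), array([ 64. , 100.3]), np.float64(81.5)] handle 36631 [0.4503 0.1013 0.4218] [0.428 0.042 0.096] [0.523 0.161 0.45 ]
3.3083 0.0002837640090969406
```

View pics/w.png

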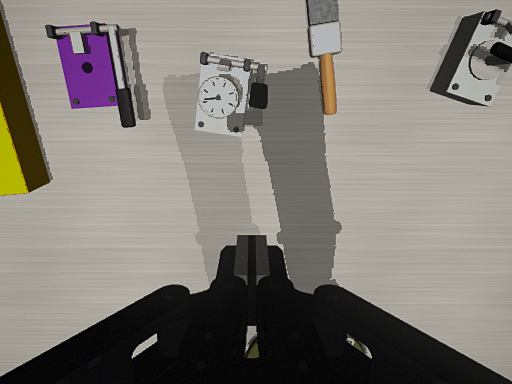

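The wrist view shows the dial at (218,97), the hinge at the top and the lever handle at (258,95) on its right. The top-face fit is 64 x 100 mm at (0.5015, 0.140) with yaw of about -8.5°, which agrees with all three cameras and the given size. I'll push the lever over along its arc with closed fingers, camera side away from the dial.

```bash
python3 - <<'E'
from h import *
yaw=np.deg2rad(-8.5); o=np.array([.5015,.140,0]); R=cv2.Rodrigues(np.array([0,0,yaw]))[0]
W=lambda x,y,z: o+R@np.array([x,y,z])
rpy=[np.pi,0,yaw-np.pi/2]
def tcp(t,r=.105): return W(.042-r*np.cos(t)+.005*np.sin(t)+.0145,-.048,.056+r*np.sin(t)+.005*np.cos(t))
s=tcp(1.6)+R@[.012,0,0]
q=arm.ik(s+[0,0,.07],rpy); print(q)
arm.move_to(s+[0,0,.07],rpy)
arm.movel(s,max_speed=.15)
for t in np.linspace(1.5,0.1,8):
    arm.movel(tcp(t),max_speed=.12); print(round(t,2),arm.read_contact_force().round(1) if hasattr(arm.read_contact_force(),'round') else arm.read_contact_force())
print(arm.movel(tcp(0)-[0,0,.006],max_speed=.03,until_force=8),(R.T@(np.array(arm.read_tool_pos())-o)).round(4),arm.read_contact_force())
p=np.array(arm.read_tool_pos())
arm.movel(p+[0,0,.12]); arm.move_to([.40,.08,.30],[np.pi,0,0])
c=capture("wrist"); cv2.imwrite("pics/w2.png",cv2.cvtColor(c["frame"],cv2.COLOR_RGB2BGR))
P=(cloud(c).reshape(-1,3)-o)@R; f=c["frame"].reshape(-1,3)
m=(abs(P[:,1]+.045)<.008)&(P[:,0]>-.075)&(P[:,0]<.04)&(P[:,2]>.03)&(P[:,2]<.2)
for a in np.arange(-.075,.04,.012):
    k=m&(abs(P[:,0]-a)<.006); print(round(a,3),k.sum(),np.median(P[k,2]).round(4) if k.any() else '')
fit(c,o[:2]); print(arm.read_time_s())
E
```

```text
[-0.8195132   0.66813481  1.15176371  1.64463157 -0.63739346  1.25635078
 -2.82963602]
1.5 [1.  0.1 0.2]
1.3 [0.2 0.2 0.4]
1.1 [ 0.3 -0.5 -0.4]
0.9 [-0.4  0.3  0.1]
0.7 [0.1 0.2 0.1]
0.5 [ 0.6 -0.6  0.1]
0.3 [ 0.6 -0.7 -0. ]
0.1 [0.6 0.4 0.8]
True [-0.0476 -0.048   0.0607] [-3.1382536  -0.28132835 14.57417608]
-0.075 73 0.0615
-0.063 150 0.0612
-0.051 153 0.0612
-0.039 160 0.0612
-0.027 119 0.0605
-0.015 98 0.0602
-0.003 99 0.06
0.009 102 0.0603
0.021 107 0.0601
0.033 111 0.06
dial 2083 [0.5014 0.1401] top 2611 [array([501.5, 140.3]), array([ 64.5, 100.1]), np.float64(81.5)] handle 28736 [0.4106 0.0911 0.3625] [0.387 0.046 0.093] [0.518 0.157 0.389]
10.0583
```

View pics/w2.png

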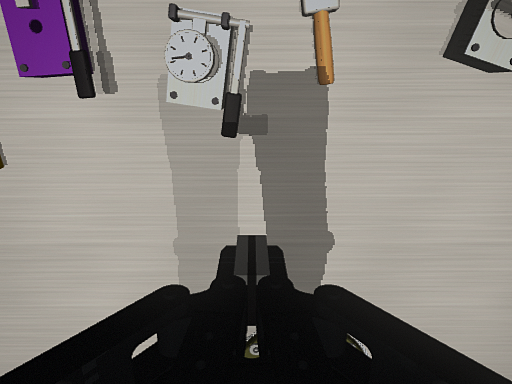

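The picture shows the lever lying flat, with its handle at (232,115). Its height is an even 60–61 mm along its length, so it is level. The dial at (190,55) is still upright and centred, and the arm is clear, so I'm handing in.

```bash
python3 -c "
from bench import job; print(job.hand_in())"
```

```text
the job is handed in; nothing more can be done
None
```

The dial thermometer's lever is fully down and measured level, with the thermometer still seated and centred; I kept clear of the other block's lever, and the job was handed in at about 10 s, though no verdict was returned.

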